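Sweep the test tiles into the wooden fence

TASK

Clear the glaze bench: sweep the three loose glazed test tiles across the worktop with your fingertips, in through the open side of the three-sided wooden fence, until all three lie flat and wholly inside it with no corner sticking out past the open side. Only push them along gently: do not pinch or lift a tile. Leave the jar, the cone pack, the wax pot and the tape roll where they stand.

Things in the scene. Friction and masses are not known exactly. Their poses are not given: they have to be found in the camera images.
- fence: three-sided fence of light wooden strips, fixed to the worktop, without a floor, one side open. Inside 220 mm wide, 110 mm deep; walls 12 mm thick, 24 mm high. Origin on the worktop, mid open side, in line with the ends of the side walls; +x leads in from there to the back wall (inner face x = 110 mm), y runs along the open side (side walls' inner faces at y = -110, +110 mm), z up
- tile_a: loose dark-glazed ceramic test tile, one of three, a flat plate 30 x 50 x 8 mm, about 22 g, lying on the worktop to the left of the fence; it slides under a light push (under 1 N). Origin at the centre of its underside, x along the 30 mm width, y along the 50 mm length, z up
- tile_a_corner0 (a point): bottom corner of tile_a, at x +15 mm, y +25 mm, z 0 in its frame
- tile_a_corner1 (a point): bottom corner of tile_a, at x -15 mm, y +25 mm, z 0 in its frame
- tile_a_corner2 (a point): bottom corner of tile_a, at x -15 mm, y -25 mm, z 0 in its frame
- tile_a_corner3 (a point): bottom corner of tile_a, at x +15 mm, y -25 mm, z 0 in its frame
- tile_b: loose dark-glazed ceramic test tile, one of three, a flat plate 30 x 50 x 8 mm, about 22 g, lying on the worktop to the left of the fence; it slides under a light push (under 1 N). Origin at the centre of its underside, x along the 30 mm width, y along the 50 mm length, z up
- tile_b_corner0 (a point): bottom corner of tile_b, at x +15 mm, y +25 mm, z 0 in its frame
- tile_b_corner1 (a point): bottom corner of tile_b, at x -15 mm, y +25 mm, z 0 in its frame
- tile_b_corner2 (a point): bottom corner of tile_b, at x -15 mm, y -25 mm, z 0 in its frame
- tile_b_corner3 (a point): bottom corner of tile_b, at x +15 mm, y -25 mm, z 0 in its frame
- tile_c: loose dark-glazed ceramic test tile, one of three, a flat plate 30 x 50 x 8 mm, about 22 g, lying on the worktop to the left of the fence; it slides under a light push (under 1 N). Origin at the centre of its underside, x along the 30 mm width, y along the 50 mm length, z up
- tile_c_corner0 (a point): bottom corner of tile_c, at x +15 mm, y +25 mm, z 0 in its frame
- tile_c_corner1 (a point): bottom corner of tile_c, at x -15 mm, y +25 mm, z 0 in its frame
- tile_c_corner2 (a point): bottom corner of tile_c, at x -15 mm, y -25 mm, z 0 in its frame
- tile_c_corner3 (a point): bottom corner of tile_c, at x +15 mm, y -25 mm, z 0 in its frame
- spice_jar: round spice jar with a dark lid, 44 mm across, 105 mm tall, standing to the far left of the tiles; loose, a bystander to be left alone. Origin at the centre of its underside
- cone_pack: three thin pyrometric cones in a clay strip, 18 x 60 x 50 mm tall, standing at the near edge of the worktop; loose, a bystander to be left alone. Origin at the centre of its underside
- wax_pot: low round pot with a lid, 63 mm across, 34 mm tall, standing to the right of the fence; loose, a bystander to be left alone. Origin at the centre of its underside
- tape_roll: roll of paper tape lying flat, 83 mm across, 19 mm tall, to the near left of the tiles; loose, a bystander to be left alone. Origin at the centre of its underside

How it is judged:
By the outcome, as a careful person would: the job done as asked, in the order asked, and still so for the second after the job is handed in, with the robot touching nothing.
It also fails if it takes over 72 s, if anything falls off the work surface, if the arm or the gripper's body presses on something with over 40 N, if the wrist force passes 120 N, or if a joint passes its speed limit or range.

ROBOT

A 6-joint arm with a two-finger parallel gripper is mounted at the origin on a cart in front of the work surface, level with it; the furniture and walls round the work are solid. World frame = base frame: x ahead of the robot, y to its left, z up, the work surface at z = 0. Lengths are in mm, angles in rad, forces in N, time in s.
With the tool pointing down it reaches from about 425 to 925 mm from the base axis. Payload 12.5 kg.
Tool frame: the origin (TCP) lies at the very end of the fingers, on their centre line; the grasp point (between the pads) lies 19 mm behind it; z points along the fingers, y is the line along which they close (so a half turn about z gives the same grasp; the last joint's range is limited). The gripper opens to 85 mm and grips with 20 to 120 N. Pads are 22 mm wide; open, the fingers measure 114 mm over their backs; the gripper's body (76 mm by 85 mm) begins 54 mm behind the grasp point. The pads swing forward as they close: fully open they stand 13 mm farther back than shut.
Start: joints at [1.156, 0.491, 1.559, -0, 1.092, -0.106], TCP at [189.93, 595.459, 231.327] pointing down, gripper open.
Joint ranges: [-3.1, 3.1], [-0.84, 2.19], [0.05, 2.79], [-1.13, 4.28], [0.06, 2.93], [-2.69, 2.69]. Speed limits (rad/s): [2.22, 2.22, 2.79, 3.14, 3.14, 3.14].

INTERFACE

Orientations are given as a unit quaternion [w, x, y, z].
In Python, from rig import arm gives the robot as it stands.
- The arm moves only by the shell command python3 nudge.py 'ROWS' [FORCE]. ROWS is 1 to 5 rows, parted by a bar, with the numbers parted by commas; each row has 7 numbers: a rotation vector rx, ry, rz in shares of 2 pi rad (1.0 is 2 pi rad), then dx, dy, dz in normalised numbers (1 is 1000 mm), then the finger opening in mm; each row is the pose to reach, as a shift and turn from the pose commanded when the command began, along the tool's axes at that moment; what a row does not reach only later rows make up. A row lasts 1/12 s, in which the tool goes at most 41.7 mm and 0.125 rad, less where a joint would pass 70% of its speed; a pose out of reach is approached as far as the arm can. The fingers move at their own pace and stop on an object; FORCE is the grip in N (left out, the last holds). Time passes only in rows, so rows that do not move let the fingers close. It prints the time, the measured TCP pose, the force, the opening and the grip force at its end. Input that does not fit is refused with a message, and nothing moves.
- arm.read_state(): the state, without advancing time (a new reading comes with each control period).
- arm.camera(name): name is "scene" or "top" or "wrist"; returns a dict with "frame" (400x640x3 uint8, red, green, blue), "fx", "fy", "cx", "cy" (pixels), "world_to_cam" (4x4, takes a point from world to camera coordinates); the wrist camera has in their place "T_tool_cam" (4x4, takes a point from camera to tool coordinates, whose origin is the TCP and whose axes are the flange's). Camera axes: x right, y up, looking along -z (the intrinsics and any distortion apply to the point x, -y, -z); pixel columns grow to the right and rows downward; lengths in mm; the calibration is good to about 2 mm. The wrist camera is an equidistant fisheye: a pixel r from the principal point sees the ray r / f radians off the axis. A picture is of the moment at which its call begins: read the wrist's pose just before it. There is no depth.
- arm.job_done(): hands the job in; it is judged then, once.
The state is a dict: "clock": time; "joint_pos": joint angles; "qvel": joint speeds; "tau": joint torques, N m; "position": TCP position; "orientation": TCP orientation; "ft_force": force on the tool from outside, world axes, zero at the start; "wrist_torque": the same for the moment, N m; "width": finger opening in mm; "grip_force": force on a finger pad.
Only numpy, scipy, OpenCV 4.12 (cv2) and the standard library are available. Lean on these libraries where they do the work, as an engineer would, in place of code of your own. Each camera call takes 0.05 s, during which the arm holds its last target. There are 200 camera calls.

## Working session

There is one attempt and no reset: what is moved stays moved. The work goes in short steps, Python scripts to look and compute and a shell command to move; the robot and the scene stay as the last step left them, time stands still between calls to the robot, and variables do not carry over. Pictures are saved under pics/ and viewed, at most 10 in all, crops included, and the job is handed in when it is done.

```bash
ls; mkdir -p pics; python3 - <<'E'
from rig import arm
import cv2
s=arm.read_state();print(s)
for n in("top","scene"):
    c=arm.camera(n);cv2.imwrite(f"pics/{n}0.png",c["frame"][:,:,::-1]);print({k:v for k,v in c.items() if k!="frame"})
E
```

```text
nudge.py
pics
rig.py
{'clock': 0.0, 'joint_pos': array([ 1.15640610e+00,  4.91555233e-01,  1.55948286e+00, -1.11970583e-05,
        1.09173119e+00, -1.05608639e-01]), 'qvel': array([-3.63699691e-04, -1.21439225e-03,  2.42028286e-04, -7.85516255e-04,
       -3.13207489e-05, -9.32163210e-04]), 'tau': array([ 1.13599137e-03, -6.18445873e+01, -2.61602765e+01,  8.91442005e-05,
        3.83188220e-03, -1.92776696e-05]), 'position': array([189.821033  , 595.2147778 , 230.71893464]), 'orientation': array([-1.46442852e-04,  1.53775591e-01,  9.88105623e-01, -5.69813618e-04]), 'ft_force': array([0.10339086, 0.57080157, 0.16644232]), 'wrist_torque': array([-0.02056542,  0.0256144 ,  0.01341718]), 'grip_force': 0.0, 'width': 85.3817888900291}
{'fx': 500.8383397484011, 'fy': 500.8383397484011, 'cx': 315.53901489315814, 'cy': 204.40338135939498, 'world_to_cam': array([[ 5.87404845e-02, -9.98250967e-01, -6.67544237e-03,
        -2.28045768e+01],
       [ 9.74915057e-01,  5.59266672e-02,  2.15436393e-01,
        -4.98329796e+02],
       [-2.14686253e-01, -1.91628274e-02,  9.76495058e-01,
        -1.34258611e+03],
       [ 0.00000000e+00,  0.00000000e+00,  0.00000000e+00,
         1.00000000e+00]])}
{'fx': 416.052707393586, 'fy': 416.052707393586, 'cx': 316.8667433357042, 'cy': 197.0732280544431, 'world_to_cam': array([[ 6.07370502e-01, -7.93967177e-01,  2.67805094e-02,
        -2.95308113e+02],
       [ 3.24934355e-01,  2.79048375e-01,  9.03631379e-01,
        -1.82005628e+02],
       [-7.24926713e-01, -5.40137136e-01,  4.27472964e-01,
        -8.76667831e+02],
       [ 0.00000000e+00,  0.00000000e+00,  0.00000000e+00,
         1.00000000e+00]])}
```

View pics/top0.png

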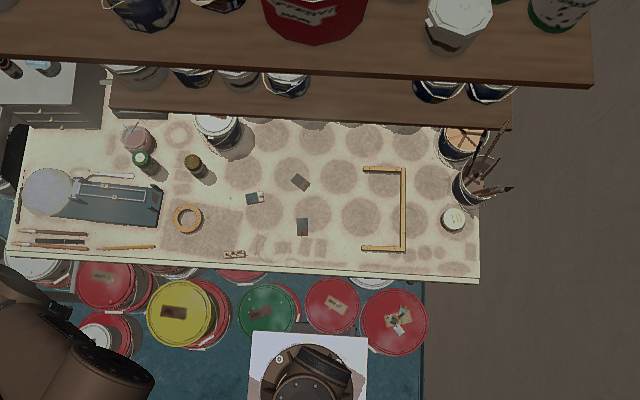

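View pics/scene0.png

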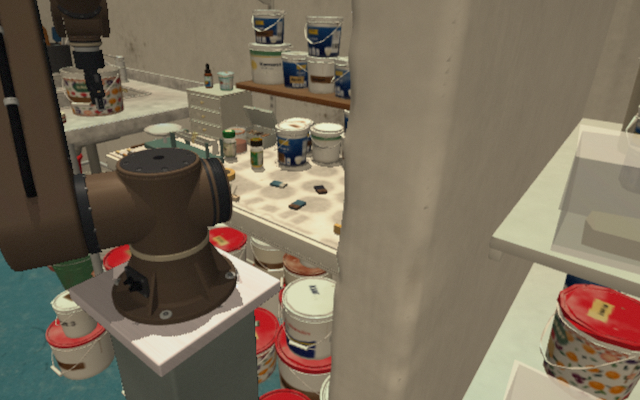

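The top view shows the fence opening left: end posts at about (365,168) and (365,249), back wall at column 404. Tiles are at about (255,198), (300,182) and (302,227). The jar is at (195,163), the tape at (187,219), the cones at (235,253) and the wax pot at (453,219). In the scene view the tiles are at about (278,184), (320,189) and (297,204), and the fence is mostly hidden.

```bash
cat > h.py <<'E'
import numpy as np,cv2
from rig import arm
def ray(c,uv):
    M=c["world_to_cam"];R=M[:3,:3];o=-R.T@M[:3,3]
    d=np.array([(uv[0]-c["cx"])/c["fx"],-(uv[1]-c["cy"])/c["fy"],-1]);return o,R.T@d
def onplane(c,uv,z):
    o,d=ray(c,uv);return o+d*(z-o[2])/d[2]
def two(c1,p1,c2,p2):
    o1,d1=ray(c1,p1);o2,d2=ray(c2,p2)
    t=np.linalg.lstsq(np.c_[d1,-d2],o2-o1,rcond=None)[0]
    a,b=o1+t[0]*d1,o2+t[1]*d2;return (a+b)/2,np.linalg.norm(a-b)
def tiles(c,box):
    f=c["frame"].astype(int);m=((f.max(2)<125)).astype(np.uint8)
    k=np.zeros_like(m);x0,y0,x1,y1=box;k[y0:y1,x0:x1]=m[y0:y1,x0:x1]
    k=cv2.morphologyEx(k,cv2.MORPH_CLOSE,np.ones((3,3)))
    cs,_=cv2.findContours(k,cv2.RETR_EXTERNAL,cv2.CHAIN_APPROX_NONE)
    return [x for x in cs if cv2.contourArea(x)>25]
def report(c,box,z=8):
    out=[]
    for x in tiles(c,box):
        P=np.array([onplane(c,p[0],z)[:2] for p in x],np.float32)
        (cx,cy),(w,h),a=cv2.minAreaRect(P);b=cv2.boxPoints(((cx,cy),(w,h),a))
        print("tile ctr",np.round([cx,cy]),"size",round(w),round(h),"long axis deg",round(a if w>h else a+90),"corners",b.round().astype(int).tolist())
        out.append((cx,cy))
    return out
E
python3 - <<'E'
from h import *
t=arm.camera("top");s=arm.camera("scene")
report(t,(235,165,355,240))
for x in tiles(t,(235,165,355,240)):print("top px",np.mean(x[:,0],0))
for x in tiles(s,(262,172,340,215)):print("scene px",np.mean(x[:,0],0),cv2.boundingRect(x))
for n,p,z in [("post far",(363,168),24),("back far",(405,168),24),("back near",(405,250),24),("post near",(362,249),24),("wax",(453,219),34),("jar",(193,160),105),("tape",(187,219),19),("cone",(235,253),20),("bigcan",(217,125),100)]:print(n,onplane(t,p,z).round())
a=t["frame"][150:270,170:490];cv2.imwrite("pics/crop1.png",cv2.resize(a,(800,300),interpolation=2)[:,:,::-1])
a=s["frame"][130:260,210:370];cv2.imwrite("pics/crop2.png",cv2.resize(a,(640,520),interpolation=2)[:,:,::-1])
E
```

```text
tile ctr [441.  43.] size 52 32 long axis deg 4 corners [[414, 57], [416, 26], [468, 29], [466, 61]]
tile ctr [519. 184.] size 34 53 long axis deg 105 corners [[496, 206], [509, 155], [542, 163], [528, 214]]
tile ctr [573.  56.] size 52 32 long axis deg 53 corners [[545, 44], [570, 25], [602, 67], [576, 86]]
top px [301.87272727 226.36363636]
top px [254.85964912 197.94736842]
top px [300.07142857 181.95238095]
scene px [296.86486486 204.67567568] (289, 200, 17, 10)
scene px [319.96666667 189.16666667] (314, 185, 13, 9)
scene px [278.15384615 184.61538462] (270, 181, 17, 7)
post far [ 621. -124.   24.]
back far [ 628. -245.   24.]
back near [ 390. -250.   24.]
post near [ 386. -130.   24.]
wax [ 483. -381.   34.]
jar [593. 348. 105.]
tape [443. 370.  19.]
cone [354. 224.  20.]
bigcan [700. 294. 100.]
```

View pics/crop1.png

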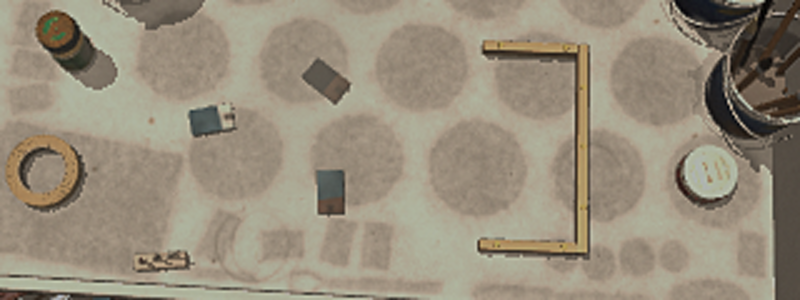

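View pics/crop2.png

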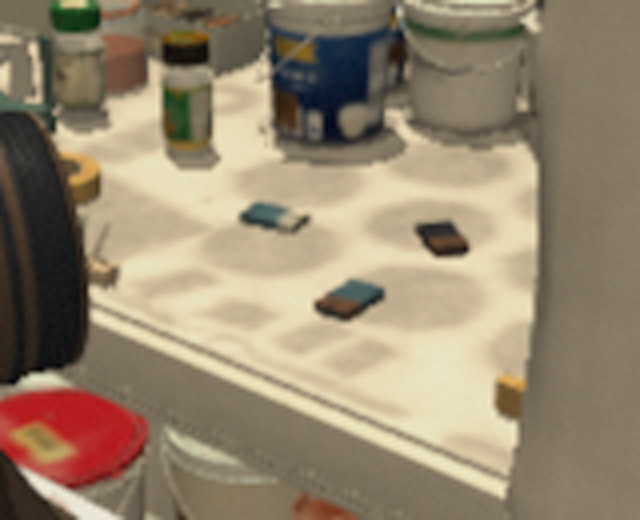

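Crop1 shows the tiles clean at crop pixels (212,120), (326,81) and (330,192). The fence is straight, with its posts at (485,46) and (480,245). Crop2 shows the same three tiles lying flat, clear of each other.

```bash
cat >> h.py <<'E'
def fence(c,box=(350,155,415,260)):
    f=c["frame"];hsv=cv2.cvtColor(f,cv2.COLOR_RGB2HSV);m=((hsv[...,1]>95)&(hsv[...,2]>110)).astype(np.uint8)
    k=np.zeros_like(m);x0,y0,x1,y1=box;k[y0:y1,x0:x1]=m[y0:y1,x0:x1]
    return k
E
python3 - <<'E'
from h import *
from scipy.spatial.transform import Rotation as Ro
t=arm.camera("top");s=arm.camera("scene")
for a,b in [((301.9,226.4),(296.9,204.7)),((254.9,197.9),(278.2,184.6)),((300.1,182),(320,189.2))]:
    p,g=two(t,a,s,b);print("two-view",p.round(1),round(g,1))
p,g=two(t,(110,110),s,(238,85));print("shelf",p.round(),g)
k=fence(t);ys,xs=np.nonzero(k);print(len(xs))
P=np.array([onplane(t,p,24)[:2] for p in zip(xs,ys)])
for nm,sel in [("backwall",(xs>=398)&(ys>180)&(ys<240)),("farwall",(ys<180)&(xs<395)),("nearwall",(ys>240)&(xs<395))]:
    Q=P[sel];print(nm,Q.mean(0).round(1),Q.min(0).round(),Q.max(0).round(),np.polyfit(*( (Q[:,0],Q[:,1]) if nm=="backwall" else (Q[:,1],Q[:,0])),1).round(3))
# planned moves
st=arm.read_state();p=st["position"];w,x,y,z=st["orientation"];R=Ro.from_quat([x,y,z,w])
pts=[np.array(q,float) for q in [(330,430,190),(480,270,120),(519,250,60)]]
for q,a in zip(pts,[.6,.6,.062]):
    print(a,R.inv().apply(q-p).round(1));R=R*Ro.from_rotvec([0,0,a]);p=q
print(R.as_matrix().round(3))
E
```

```text
two-view [443.6  41.9   4.2] 1.1
two-view [519.5 184.    2.6] 0.4
two-view [574.2  55.6   5.4] 1.1
shelf [669. 522. 257.] 11.628638640779306
603
backwall [ 503.7 -240.8] [ 420. -247.] [ 589. -235.] [ 2.10000e-02 -2.51494e+02]
farwall [ 623.1 -170.4] [ 618. -214.] [ 629. -124.] [-1.30000e-02  6.20803e+02]
nearwall [ 391.4 -174.2] [ 386. -220.] [ 397. -130.] [-1.80000e-02  3.88247e+02]
0.6 [-183.7 -115.    41.2]
0.6 [-218.4   20.    70. ]
0.062 [-22.4  37.7  60. ]
[[ 0.  1. -0.]
 [ 1. -0. -0.]
 [-0. -0. -1.]]
```

Units first: shifts go in shares of 1000 mm and turns go in shares of 2 pi rad. So -165 mm / 1000 = -0.165, -105 mm / 1000 = -0.105, 0.12 rad / 6.2832 = 0.0191.

```bash
cat >> h.py <<'E'
def go(*pts,rots=None):
    from scipy.spatial.transform import Rotation as Ro
    st=arm.read_state();p=st["position"];w,x,y,z=st["orientation"];R=Ro.from_quat([x,y,z,w])
    print("at",p.round(1),"F",st["ft_force"].round(1),"yaw of tool y",np.degrees(np.arctan2(R.as_matrix()[1,1],R.as_matrix()[0,1])).round(2),"t",round(st["clock"],2))
    for i,q in enumerate(pts):
        q=np.array(q,float);print(R.inv().apply(q-p).round(1))
        if rots:R=R*Ro.from_rotvec([0,0,rots[i]])
        p=q
E
python3 nudge.py '0,0,0.0191,-0.033,-0.021,0.008,6 | 0,0,0.0382,-0.066,-0.042,0.016,6 | 0,0,0.0573,-0.099,-0.063,0.024,6 | 0,0,0.0764,-0.132,-0.084,0.032,6 | 0,0,0.0955,-0.165,-0.105,0.04,6' 20
python3 -c "
from h import *
go((470,300,160),(560,190,130),(580,115,60),rots=[.6,.06,0])"
```

```text
clock: 0.72
position: [315.9, 443.8, 191.1]
orientation: [0.0, 0.441, 0.897, 0.0]
ft_force: [1.5, 1.3, -0.1]
width: 25.4
grip_force: 0.0
at [315.9 443.8 191.1] F [ 1.5  1.3 -0.1] yaw of tool y 37.62 t 0.72
[-208.    34.2   31.1]
[-114.9   83.6   30. ]
[-75.   20.2  70. ]
```

To row units: -195 mm / 1000 = -0.195, -156 mm / 1000 = -0.156, 0.6 rad / 6.2832 = 0.0955.

```bash

python3 nudge.py '0,0,0.0191,-0.039,0.006,0.006,6 | 0,0,0.0382,-0.078,0.012,0.012,6 | 0,0,0.0573,-0.117,0.018,0.018,6 | 0,0,0.0764,-0.156,0.024,0.024,6 | 0,0,0.0955,-0.195,0.03,0.03,6' 
python3 nudge.py '0,0,0.008,-0.03,0.02,0.01,6 | 0,0,0.008,-0.06,0.04,0.02,6 | 0,0,0.008,-0.09,0.06,0.03,6 | 0,0,0.008,-0.105,0.072,0.04,6 | 0,0,0.008,-0.105,0.072,0.04,6' 
python3 -c "
from h import *
go((580,115,30),(580,115,3))"
```

```text
clock: 1.13
position: [459.9, 308.4, 161.2]
orientation: [0.0, 0.687, 0.727, 0.0]
ft_force: [-0.4, 0.6, 0.4]
width: 6.0
grip_force: 0.0
clock: 1.55
position: [538.8, 206.5, 119.5]
orientation: [-0.0, 0.704, 0.71, -0.001]
ft_force: [-1.3, 0.0, -0.4]
width: 6.3
grip_force: 0.0
at [538.8 206.5 119.5] F [-1.3  0.  -0.4] yaw of tool y 0.48 t 1.55
[-91.8  40.5  89.5]
[ 0.  0. 27.]
```

To row units: 102 mm / 1000 = 0.102, 98 mm / 1000 = 0.098, 0.01 rad / 6.2832 = 0.0016.

```bash

python3 nudge.py '0,0,0.0016,-0.03,0.014,0.025,6 | 0,0,0.0016,-0.06,0.028,0.05,6 | 0,0,0.0016,-0.088,0.04,0.075,6 | 0,0,0.0016,-0.09,0.04,0.098,6 | 0,0,0.0016,-0.09,0.04,0.102,6' 
python3 nudge.py '0,0,0,0,0,0,6 | 0,0,0,0,0,0,6'
python3 - <<'E'
from h import *
go((580,115,3))
t=arm.camera("top");report(t,(235,165,355,240))
cv2.imwrite("pics/crop3.png",cv2.resize(t["frame"][130:270,170:490],(800,350),interpolation=2)[:,:,::-1])
E
```

```text
clock: 1.97
position: [576.9, 119.0, 16.2]
orientation: [-0.002, 0.707, 0.707, -0.002]
ft_force: [-1.6, -0.4, 0.4]
width: 5.9
grip_force: 0.0
clock: 2.13
position: [578.1, 121.2, 20.2]
orientation: [0.0, 0.706, 0.708, 0.0]
ft_force: [-0.7, -0.1, 1.0]
width: 6.1
grip_force: 0.0
at [578.1 121.2  20.2] F [-0.7 -0.1  1. ] yaw of tool y 0.18 t 2.13
[-6.2  1.9 17.2]
tile ctr [512. 102.] size 219 284 long axis deg 93 corners [[395, 238], [411, -46], [630, -33], [614, 250]]
```

View pics/crop3.png

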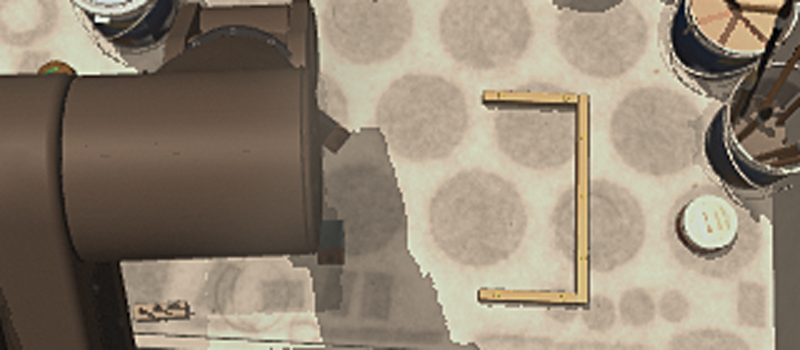

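Crop3 shows the arm covering the bench, with tile C's end still in place ahead of the fingers at about (338,132). The fence is clear. Next I lower to the worktop and sweep.

To row units: 17 mm / 1000 = 0.017, 14 mm / 1000 = 0.014.

```bash

python3 nudge.py '0,0,0,0,0.002,0.008,6 | 0,0,0,0,0.002,0.014,6 | 0,0,0,0,0.002,0.017,6 | 0,0,0,0,0.002,0.017,6 | 0,0,0,0,0.002,0.017,6' 
python3 nudge.py '0,0,0,-0.007,0,0,6 | 0,0,0,-0.014,0,0,6 | 0,0,0,-0.021,0,0,6 | 0,0,0,-0.028,0,0,6 | 0,0,0,-0.035,0,0,6' 
python3 -c "
from h import *
go((580,-168,3))"
```

```text
clock: 2.6
position: [580.1, 120.2, 2.2]
orientation: [-0.0, 0.706, 0.708, -0.0]
ft_force: [-0.9, 0.6, -1.6]
width: 5.9
grip_force: 0.0
clock: 3.02
position: [580.3, 84.0, 2.4]
orientation: [0.0, 0.707, 0.708, 0.0]
ft_force: [0.3, -0.0, -0.3]
width: 6.1
grip_force: 0.1
at [580.3  84.    2.4] F [ 0.3 -0.  -0.3] yaw of tool y 0.08 t 3.02
[-252.    -0.7   -0.6]
```

To row units: -40 mm / 1000 = -0.04, -32 mm / 1000 = -0.032.

```bash

python3 nudge.py '0,0,0,-0.008,0,0,6 | 0,0,0,-0.016,0,0,6 | 0,0,0,-0.024,0,0,6 | 0,0,0,-0.032,0,0,6 | 0,0,0,-0.04,0,0,6' |grep -E 'pos|ft'
python3 nudge.py '0,0,0,-0.008,0,0,6 | 0,0,0,-0.016,0,0,6 | 0,0,0,-0.024,0,0,6 | 0,0,0,-0.032,0,0,6 | 0,0,0,-0.04,0,0,6' |grep -E 'pos|ft'
python3 nudge.py '0,0,0,-0.008,0,0,6 | 0,0,0,-0.016,0,0,6 | 0,0,0,-0.024,0,0,6 | 0,0,0,-0.032,0,0,6 | 0,0,0,-0.04,0,0,6' |grep -E 'pos|ft'
python3 - <<'E'
from h import *
go((580,-168,3))
w=arm.camera("wrist");print({k:v for k,v in w.items() if k!="frame"})
t=arm.camera("top")
cv2.imwrite("pics/w4.png",np.vstack([cv2.resize(w["frame"],(480,300)),cv2.resize(t["frame"][130:270,170:490],(480,210))])[:,:,::-1])
E
```

```text
position: [580.3, 44.2, 2.3]
ft_force: [1.2, 0.7, -1.0]
position: [580.4, 4.3, 2.3]
ft_force: [-0.3, -0.0, -0.6]
position: [580.5, -35.7, 2.3]
ft_force: [-0.2, 0.2, -0.3]
at [580.5 -35.7   2.3] F [-0.2  0.2 -0.3] yaw of tool y 0.11 t 4.27
[-132.3   -0.8   -0.7]
{'fx': 309.70691628693146, 'fy': 309.70691628693146, 'cx': 317.8662668034922, 'cy': 203.34413036214428, 'T_tool_cam': array([[-3.71466308e-04,  9.55809647e-01,  2.93986022e-01,
         7.44776764e+01],
       [ 9.99999925e-01,  3.87132800e-04,  4.90164696e-06,
        -5.86204395e-02],
       [-1.09126590e-04,  2.93986001e-01, -9.55809719e-01,
        -1.41841872e+02],
       [ 0.00000000e+00,  0.00000000e+00,  0.00000000e+00,
         1.00000000e+00]])}
```

View pics/w4.png

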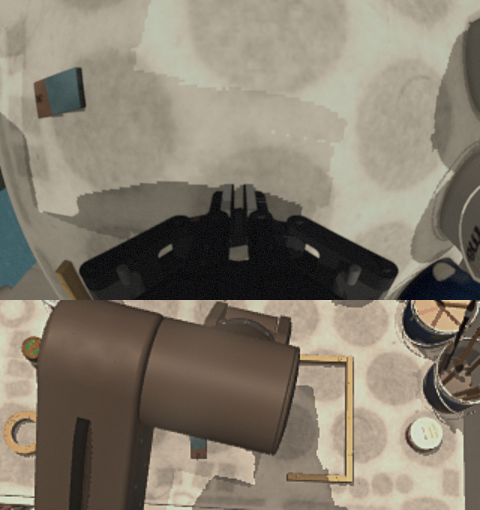

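The wrist view looks back over the swept area, with tile A at (62,92) of the picture and tile C hidden ahead of the fingers. In the top view the arm is just short of the fence. I'll carry on with the sweep.

```bash

python3 nudge.py '0,0,0,-0.008,0,0,6 | 0,0,0,-0.016,0,0,6 | 0,0,0,-0.024,0,0,6 | 0,0,0,-0.032,0,0,6 | 0,0,0,-0.04,0,0,6' |grep -E 'pos|ft'
python3 nudge.py '0,0,0,-0.008,0,0,6 | 0,0,0,-0.016,0,0,6 | 0,0,0,-0.024,0,0,6 | 0,0,0,-0.032,0,0,6 | 0,0,0,-0.04,0,0,6' |grep -E 'pos|ft'
python3 nudge.py '0,0,0,-0.008,0,0,6 | 0,0,0,-0.016,0,0,6 | 0,0,0,-0.024,0,0,6 | 0,0,0,-0.032,0,0,6 | 0,0,0,-0.04,0,0,6' |grep -E 'pos|ft'
python3 nudge.py '0,0,0,-0.006,0,0,6 | 0,0,0,-0.01,0,0,6 | 0,0,0,-0.012,0,0,6 | 0,0,0,-0.012,0,0,6' |grep -E 'pos|ft'
python3 nudge.py '0,0,0,0.02,0,0,6 | 0,0,0,0.04,0,-0.03,6 | 0,0,0,0.06,0,-0.07,6 | 0,0,0,0.08,0,-0.11,6 | 0,0,0,0.115,0,-0.13,6' |grep -E 'pos|ft'
python3 nudge.py '0,0,0,0.04,-0.015,0,6 | 0,0,0,0.08,-0.03,0,6 | 0,0,0,0.12,-0.04,0,6 | 0,0,0,0.16,-0.05,0,6 | 0,0,0,0.2,-0.06,0,6' |grep -E 'pos|ft'
python3 - <<'E'
from h import *
go((519,250,130),(519,250,3))
w=arm.camera("wrist")
t=arm.camera("top")
cv2.imwrite("pics/w5.png",np.vstack([cv2.resize(w["frame"],(480,300)),cv2.resize(t["frame"][130:270,170:490],(640,280))[:,160:]])[:,:,::-1])
E
```

```text
position: [580.6, -75.8, 2.3]
ft_force: [0.2, 1.1, -0.3]
position: [580.7, -115.7, 2.3]
ft_force: [0.8, 0.7, 0.8]
position: [580.7, -155.7, 2.2]
ft_force: [-0.3, -0.1, -0.0]
position: [580.7, -167.3, 2.2]
ft_force: [-0.6, 0.6, 0.1]
position: [581.3, -55.5, 133.4]
ft_force: [0.3, -0.4, 0.5]
position: [519.3, 146.0, 130.4]
ft_force: [1.4, -0.0, 0.3]
at [519.3 146.  130.4] F [ 1.4 -0.   0.3] yaw of tool y 0.12 t 6.78
[104.   -0.    0.4]
[ -0.  -0. 127.]
```

View pics/w5.png

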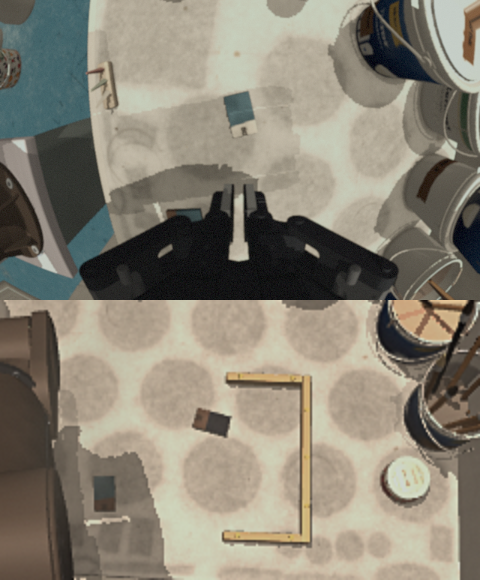

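The lower view shows tile C at (211,422), turned lengthways and just outside the fence: it slipped off the narrow rake on the near side. The wrist view shows tile B at (240,115) and A at (184,212), both undisturbed. I'll measure C, sweep B now, and use a wider rake for C.

To row units: 110 mm / 1000 = 0.11, 105 mm / 1000 = 0.105.

```bash

python3 - <<'E'
from h import *
t=arm.camera("top");report(t,(320,170,360,230))
E
python3 nudge.py '0,0,0,0.035,0,0.025,12 | 0,0,0,0.07,0,0.05,12 | 0,0,0,0.104,0,0.075,12 | 0,0,0,0.104,0,0.105,12 | 0,0,0,0.104,0,0.11,12' |grep -E 'pos|ft|wid'
python3 nudge.py '0,0,0,0,0,0,12 | 0,0,0,0,0,0,12' |grep -E 'pos|ft|wid'
```

```text
tile ctr [469. -17.] size 61 17 long axis deg 3 corners [[438, -10], [439, -27], [500, -23], [499, -6]]
tile ctr [ 557. -101.] size 40 31 long axis deg 79 corners [[538, -117], [569, -123], [576, -84], [546, -78]]
position: [518.4, 248.1, 16.0]
ft_force: [-0.3, -1.2, -1.6]
width: 12.1
position: [520.7, 246.8, 20.9]
ft_force: [0.1, 0.4, 0.1]
width: 11.9
```

To row units: 18 mm / 1000 = 0.018, 14 mm / 1000 = 0.014.

```bash

python3 nudge.py '0,0,0,0,-0.001,0.008,12 | 0,0,0,0,-0.001,0.014,12 | 0,0,0,0,-0.001,0.018,12 | 0,0,0,0,-0.001,0.018,12 | 0,0,0,0,-0.001,0.018,12' |grep -E 'pos|ft'
python3 nudge.py '0,0,0,-0.007,0,0,12 | 0,0,0,-0.014,0,0,12 | 0,0,0,-0.02,0,0,12 | 0,0,0,-0.026,0,0,12 | 0,0,0,-0.032,0,0,12' |grep -E 'pos|ft'
python3 nudge.py '0,0,0,-0.007,0,0,12 | 0,0,0,-0.014,0,0,12 | 0,0,0,-0.021,0,0,12 | 0,0,0,-0.028,0,0,12 | 0,0,0,-0.035,0,0,12' |grep -E 'pos|ft'
python3 nudge.py '0,0,0,-0.007,-0.0005,0,12 | 0,0,0,-0.014,-0.001,0,12 | 0,0,0,-0.021,-0.0015,0,12 | 0,0,0,-0.028,-0.002,0,12 | 0,0,0,-0.035,-0.0025,0,12' |grep -E 'pos|ft'
python3 - <<'E'
from h import *
go((505,-154,2.3))
w=arm.camera("wrist")
t=arm.camera("top")
cv2.imwrite("pics/w6.png",np.vstack([cv2.resize(w["frame"],(480,300)),cv2.resize(t["frame"][130:270,170:490],(640,280))[:,:480]])[:,:,::-1])
E
```

```text
position: [519.2, 247.8, 2.3]
ft_force: [0.0, -0.3, 1.0]
position: [519.3, 215.2, 2.3]
ft_force: [-0.4, 1.3, 0.6]
position: [519.2, 180.3, 2.2]
ft_force: [0.1, -0.3, -0.1]
position: [516.8, 145.3, 2.1]
ft_force: [-0.2, 0.3, -0.4]
at [516.8 145.3   2.1] F [-0.2  0.3 -0.4] yaw of tool y 0.11 t 9.18
[-2.993e+02 -1.240e+01 -2.000e-01]
```

View pics/w6.png

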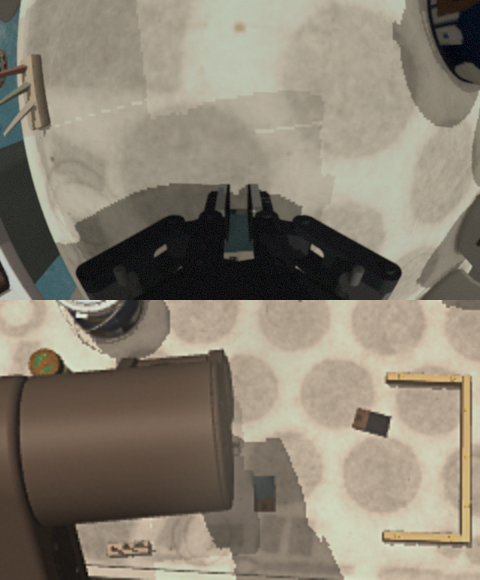

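The wrist view shows tile B through the finger gap at (238,235), square to the rake and centred. C is at (372,422) in the lower view and A at (264,493). I'll continue, checking the gap's colour each time.

To row units: -40 mm / 1000 = -0.04, -32 mm / 1000 = -0.032.

```bash

cat > gap.py <<'E'
from h import *
go();f=arm.camera("wrist")["frame"];print("gap",[f[r,314:322].mean(0).astype(int).tolist() for r in (285,300,315,330)])
E
python3 gap.py
python3 nudge.py '0,0,0,-0.008,-0.0006,0,12 | 0,0,0,-0.016,-0.0012,0,12 | 0,0,0,-0.024,-0.0018,0,12 | 0,0,0,-0.032,-0.0024,0,12 | 0,0,0,-0.04,-0.003,0,12' |grep -E 'ft'
python3 nudge.py '0,0,0,-0.008,-0.0006,0,12 | 0,0,0,-0.016,-0.0012,0,12 | 0,0,0,-0.024,-0.0018,0,12 | 0,0,0,-0.032,-0.0024,0,12 | 0,0,0,-0.04,-0.003,0,12' |grep -E 'ft'
python3 gap.py
python3 nudge.py '0,0,0,-0.008,-0.0006,0,12 | 0,0,0,-0.016,-0.0012,0,12 | 0,0,0,-0.024,-0.0018,0,12 | 0,0,0,-0.032,-0.0024,0,12 | 0,0,0,-0.04,-0.003,0,12' |grep -E 'ft'
python3 nudge.py '0,0,0,-0.008,-0.0006,0,12 | 0,0,0,-0.016,-0.0012,0,12 | 0,0,0,-0.024,-0.0018,0,12 | 0,0,0,-0.032,-0.0024,0,12 | 0,0,0,-0.04,-0.003,0,12' |grep -E 'ft'
python3 gap.py
```

```text
at [516.8 145.    2.1] F [ 0.3 -0.3  0.9] yaw of tool y 0.06 t 9.28
gap [[52, 55, 50], [40, 50, 51], [39, 50, 50], [36, 48, 48]]
ft_force: [0.2, -0.1, -0.5]
ft_force: [0.3, 0.2, -0.5]
at [510.9  65.1   2.1] F [ 0.3  0.2 -0.5] yaw of tool y 0.11 t 10.17
gap [[50, 55, 51], [40, 52, 51], [42, 54, 53], [39, 49, 49]]
ft_force: [-0.6, -0.0, 1.6]
ft_force: [-0.6, -0.1, 0.3]
at [505.1 -14.8   2.1] F [-0.6 -0.1  0.3] yaw of tool y 0.11 t 11.05
gap [[53, 58, 53], [46, 56, 56], [41, 53, 54], [40, 51, 52]]
```

To row units: -40 mm / 1000 = -0.04, -32 mm / 1000 = -0.032.

```bash

python3 nudge.py '0,0,0,-0.008,0,0,12 | 0,0,0,-0.016,0,0,12 | 0,0,0,-0.024,0,0,12 | 0,0,0,-0.032,0,0,12 | 0,0,0,-0.04,0,0,12' |grep -E 'ft'
python3 nudge.py '0,0,0,-0.008,0,0,12 | 0,0,0,-0.016,0,0,12 | 0,0,0,-0.024,0,0,12 | 0,0,0,-0.032,0,0,12 | 0,0,0,-0.04,0,0,12' |grep -E 'ft'
python3 gap.py
python3 nudge.py '0,0,0,-0.008,0,0,12 | 0,0,0,-0.016,0,0,12 | 0,0,0,-0.024,0,0,12 | 0,0,0,-0.032,0,0,12 | 0,0,0,-0.04,0,0,12' |grep -E 'ft'
python3 nudge.py '0,0,0,-0.007,0,0,12 | 0,0,0,-0.014,0,0,12 | 0,0,0,-0.019,0,0,12 | 0,0,0,-0.019,0,0,12' |grep -E 'ft'
python3 gap.py
python3 nudge.py '0,0,0,0.015,0,0,12 | 0,0,0,0.025,0,-0.02,20 | 0,0,0,0.04,0,-0.05,20 | 0,0,0,0.075,-0.015,-0.07,20 | 0,0,0,0.115,-0.025,-0.07,20' |grep -E 'ft'
python3 nudge.py '0,0,0,0.04,-0.01,0,20 | 0,0,0,0.08,-0.02,0,20 | 0,0,0,0.12,-0.03,0,20 | 0,0,0,0.16,-0.04,0,20 | 0,0,0,0.165,-0.04,0,20' |grep -E 'ft'
python3 - <<'E'
from h import *
go((441,90,20))
t=arm.camera("top");report(t,(285,172,402,246))
cv2.imwrite("pics/w7.png",cv2.resize(t["frame"][130:270,270:490],(660,420))[:,:,::-1])
E
```

```text
ft_force: [0.2, 0.5, 0.6]
ft_force: [-0.1, -0.3, 0.4]
at [505.3 -94.9   2.1] F [-0.1 -0.3  0.4] yaw of tool y 0.11 t 11.93
gap [[54, 57, 54], [42, 53, 52], [43, 54, 55], [40, 50, 51]]
ft_force: [-0.5, -0.2, 0.4]
ft_force: [0.2, -0.0, 0.0]
at [ 505.5 -154.     2.1] F [ 0.2 -0.   0. ] yaw of tool y 0.06 t 12.73
gap [[61, 65, 59], [49, 62, 62], [48, 61, 60], [48, 59, 59]]
ft_force: [1.5, 0.5, 0.4]
ft_force: [-1.3, -0.1, 1.0]
at [437.6 130.9  72.3] F [-1.3 -0.1  1. ] yaw of tool y 0.39 t 13.62
[-40.9   3.2  52.2]
tile ctr [404. -12.] size 23 28 long axis deg 93 corners [[391, 2], [393, -27], [416, -25], [414, 3]]
tile ctr [429.  24.] size 78 63 long axis deg 4 corners [[388, 53], [392, -10], [470, -5], [466, 58]]
tile ctr [ 498. -189.] size 50 32 long axis deg 88 corners [[481, -214], [513, -215], [515, -164], [483, -163]]
tile ctr [ 556. -107.] size 52 31 long axis deg 78 corners [[535, -129], [566, -135], [577, -85], [546, -78]]
tile ctr [476.  80.] size 179 26 long axis deg 4 corners [[386, 87], [388, 61], [566, 74], [565, 99]]
tile ctr [ 531. -227.] size 235 93 long axis deg 27 corners [[405, -238], [448, -322], [657, -215], [614, -132]]
```

View pics/w7.png

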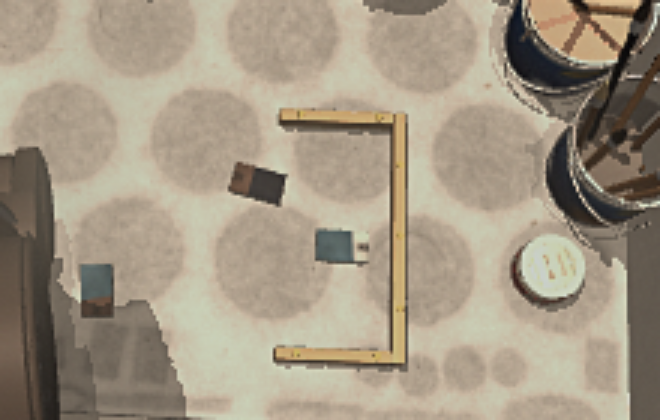

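Tile B lies wholly inside at (342,246). C is at (258,184), just outside the opening, and A is at (97,290), untouched. Sweep A next.

To row units: 66 mm / 1000 = 0.066, 60 mm / 1000 = 0.06.

```bash

python3 nudge.py '0,0,0,-0.02,0.002,0.02,16 | 0,0,0,-0.035,0.002,0.04,16 | 0,0,0,-0.035,0.002,0.06,16 | 0,0,0,-0.035,0.002,0.066,16 | 0,0,0,-0.035,0.002,0.066,16' |grep -E 'ft'
python3 nudge.py '0,0,0,0,0,0,16 | 0,0,0,0,0,0,16' |grep -E 'ft|wid'
python3 gap.py
```

```text
ft_force: [-0.3, 0.4, -0.5]
ft_force: [-0.1, -0.3, -0.5]
width: 16.3
at [442.5  91.2   6.9] F [-0.1 -0.3 -0.5] yaw of tool y 0.12 t 14.25
gap [[113, 107, 95], [111, 106, 93], [32, 42, 43], [38, 50, 49]]
```

To row units: 5 mm / 1000 = 0.005, 4 mm / 1000 = 0.004.

```bash

python3 nudge.py '0,0,0,0,-0.002,0.004,16 | 0,0,0,0,-0.002,0.005,16 | 0,0,0,0,-0.002,0.005,16' |grep -E 'ft'
python3 nudge.py '0,0,0,-0.006,0,0,16 | 0,0,0,-0.012,0,0,16 | 0,0,0,-0.018,0,0,16 | 0,0,0,-0.024,0,0,16 | 0,0,0,-0.03,0,0,16' |grep -E 'ft'
python3 gap.py
python3 nudge.py '0,0,0,-0.008,0,0,16 | 0,0,0,-0.016,0,0,16 | 0,0,0,-0.024,0,0,16 | 0,0,0,-0.032,0,0,16 | 0,0,0,-0.04,0,0,16' |grep -E 'ft'
python3 nudge.py '0,0,0,-0.008,0,0,16 | 0,0,0,-0.016,0,0,16 | 0,0,0,-0.024,0,0,16 | 0,0,0,-0.032,0,0,16 | 0,0,0,-0.04,0,0,16' |grep -E 'ft'
python3 gap.py
python3 nudge.py '0,0,0,-0.008,0,0,16 | 0,0,0,-0.016,0,0,16 | 0,0,0,-0.024,0,0,16 | 0,0,0,-0.032,0,0,16 | 0,0,0,-0.04,0,0,16' |grep -E 'ft'
python3 nudge.py '0,0,0,-0.008,0,0,16 | 0,0,0,-0.016,0,0,16 | 0,0,0,-0.024,0,0,16 | 0,0,0,-0.032,0,0,16 | 0,0,0,-0.04,0,0,16' |grep -E 'ft'
python3 gap.py
python3 nudge.py '0,0,0,-0.008,0,0,16 | 0,0,0,-0.016,0,0,16 | 0,0,0,-0.024,0,0,16 | 0,0,0,-0.032,0,0,16 | 0,0,0,-0.04,0,0,16' |grep -E 'ft'
python3 gap.py
```

```text
ft_force: [0.3, 0.4, -0.8]
ft_force: [0.1, 0.6, 0.2]
at [440.2  60.3   1.1] F [0.1 0.6 0.2] yaw of tool y 0.09 t 14.97
gap [[27, 36, 37], [37, 48, 48], [34, 43, 44], [72, 71, 63]]
ft_force: [0.5, -0.2, -0.3]
ft_force: [-0.1, -0.2, -0.1]
at [440.3 -19.7   1.1] F [-0.1 -0.2 -0.1] yaw of tool y 0.11 t 15.85
gap [[30, 38, 38], [38, 46, 47], [36, 46, 45], [92, 89, 79]]
ft_force: [0.1, -0.4, -0.8]
ft_force: [0.1, 0.2, 0.4]
at [440.5 -99.7   1.1] F [0.1 0.2 0.4] yaw of tool y 0.11 t 16.73
gap [[32, 40, 39], [39, 49, 51], [36, 46, 46], [76, 73, 65]]
ft_force: [0.2, -0.0, -1.6]
at [ 440.6 -139.7    1.1] F [ 0.2 -0.  -1.6] yaw of tool y 0.11 t 17.2
gap [[32, 40, 41], [38, 48, 49], [36, 46, 46], [95, 92, 82]]
```

```bash

python3 nudge.py '0,0,0,-0.008,0,0,16 | 0,0,0,-0.016,0,0,16 | 0,0,0,-0.023,0,0,16 | 0,0,0,-0.028,0,0,16 | 0,0,0,-0.028,0,0,16' |grep -E 'ft'
python3 gap.py
python3 nudge.py '0,0,0,0.015,0,0,16 | 0,0,0,0.025,0,-0.02,16 | 0,0,0,0.04,0.01,-0.055,12 | 0,0,0,0.07,0.03,-0.07,12 | 0,0,0,0.095,0.055,-0.07,12' |grep -E 'ft'
python3 nudge.py '0,0,0,0.02,0.03,0,12 | 0,0,0,0.03,0.06,0.02,12 | 0,0,0,0.03,0.06,0.045,12 | 0,0,0,0.03,0.06,0.05,12 | 0,0,0,0.03,0.06,0.05,12' |grep -E 'ft'
python3 nudge.py '0,0,0,0,0,0,12' |grep -E 'ft'
python3 gap.py
```

```text
ft_force: [-1.0, -0.2, -0.1]
at [ 440.8 -167.9    1.1] F [-1.  -0.2 -0.1] yaw of tool y 0.06 t 17.67
gap [[33, 42, 42], [42, 53, 53], [39, 49, 48], [78, 79, 72]]
ft_force: [1.5, -1.4, 0.6]
ft_force: [-0.3, 0.2, -0.5]
ft_force: [0.3, 0.0, 1.2]
at [554.6 -41.8  21.4] F [0.3 0.  1.2] yaw of tool y 0.09 t 18.63
gap [[92, 87, 76], [42, 38, 32], [47, 34, 24], [33, 27, 24]]
```

To row units: 19 mm / 1000 = 0.019, 16 mm / 1000 = 0.016.

```bash

python3 nudge.py '0,0,0,0,0.002,0.008,12 | 0,0,0,0,0.002,0.016,12 | 0,0,0,0,0.002,0.019,12 | 0,0,0,0,0.002,0.019,12 | 0,0,0,0,0.002,0.019,12' |grep -E 'ft'
python3 nudge.py '0,0,0,-0.007,0,0,12 | 0,0,0,-0.014,0,0,12 | 0,0,0,-0.02,0,0,12 | 0,0,0,-0.025,0,0,12 | 0,0,0,-0.03,0,0,12' |grep -E 'ft'
python3 nudge.py '0,0,0,-0.005,0,0,12 | 0,0,0,-0.01,0,0,12 | 0,0,0,-0.016,0,0,12 | 0,0,0,-0.022,0,0,12 | 0,0,0,-0.028,0,0,12' |grep -E 'ft'
python3 gap.py
python3 nudge.py '0,0,0,-0.006,0,0,12 | 0,0,0,-0.012,0,0,12 | 0,0,0,-0.018,0,0,12 | 0,0,0,-0.024,0,0,12 | 0,0,0,-0.03,0,0,12' |grep -E 'ft'
python3 nudge.py '0,0,0,-0.006,0,0,12 | 0,0,0,-0.012,0,0,12 | 0,0,0,-0.018,0,0,12 | 0,0,0,-0.024,0,0,12 | 0,0,0,-0.024,0,0,12' |grep -E 'ft'
python3 gap.py
python3 nudge.py '0,0,0,0.015,0,0,12 | 0,0,0,0.025,0,-0.02,12 | 0,0,0,0.04,0,-0.055,12 | 0,0,0,0.075,0,-0.08,12 | 0,0,0,0.115,0,-0.08,12' |grep -E 'ft'
python3 nudge.py '0,0,0,0.04,0,-0.01,12 | 0,0,0,0.08,0,-0.02,12 | 0,0,0,0.12,0,-0.03,12 | 0,0,0,0.16,0,-0.04,12 | 0,0,0,0.19,0,-0.04,12' |grep -E 'ft'
python3 nudge.py '0,0,0,0,0,0,12 | 0,0,0,0,0,0,12' |grep -E 'ft'
python3 - <<'E'
from h import *
go()
t=arm.camera("top");report(t,(350,172,402,246))
cv2.imwrite("pics/w8.png",cv2.resize(t["frame"][130:270,170:490],(800,350))[:,:,::-1])
E
```

```text
ft_force: [-0.1, 0.2, 0.1]
ft_force: [1.0, 0.1, -0.6]
ft_force: [-0.2, 0.6, 0.5]
at [ 557.5 -100.2    2.1] F [-0.2  0.6  0.5] yaw of tool y 0.12 t 19.93
gap [[39, 31, 24], [50, 37, 28], [24, 22, 22], [21, 22, 23]]
ft_force: [0.7, -0.4, 0.3]
ft_force: [-0.1, 0.6, -0.7]
at [ 557.8 -154.8    2.1] F [-0.1  0.6 -0.7] yaw of tool y 0.07 t 20.82
gap [[38, 31, 25], [54, 42, 32], [35, 30, 27], [27, 28, 27]]
ft_force: [1.1, 0.1, 0.4]
ft_force: [0.2, -0.4, -0.2]
ft_force: [0.5, 0.0, 0.0]
at [556.1 153.7 122.1] F [0.5 0.  0. ] yaw of tool y 0.33 t 21.87
tile ctr [ 440. -194.] size 52 31 long axis deg 2 corners [[414, -179], [415, -210], [467, -209], [466, -177]]
tile ctr [ 498. -189.] size 50 32 long axis deg 88 corners [[481, -214], [513, -215], [515, -164], [483, -163]]
tile ctr [ 562. -190.] size 33 49 long axis deg 91 corners [[545, -166], [546, -215], [579, -214], [577, -165]]
tile ctr [ 531. -227.] size 235 93 long axis deg 27 corners [[405, -238], [448, -322], [657, -215], [614, -132]]
```

View pics/w8.png

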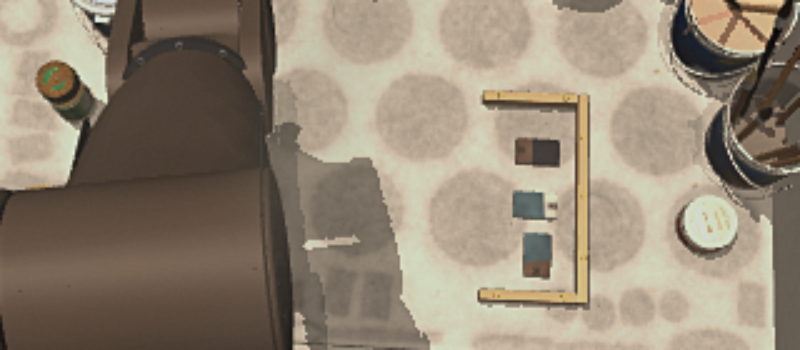

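All three tiles lie flat inside the fence, at (537,152), (535,205) and (537,255), about 35–50 mm past the open line. Handing in.

```bash
python3 -c "
from rig import arm
print(arm.job_done())"
```

```text
the job is handed in; nothing more can be done
None
```

The job is handed in at about 22 s of robot time: all three tiles lie flat and wholly inside the fence, each at least 35 mm past the open side, and no bystander was touched as far as I could see, though I did not re-measure them; tile C slipped off the first sweep and took a second push.

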